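Latch a power module home in its test bay and switch on

TASK

Load the black power module into the test bay: lay it in the guide channel and push it in under the hood, firmly but without ramming it, until it has pressed the sprung contacts right back to the stop and the latch has sprung up behind it, so that it stays in when you let go. Only then throw the bay's switch lever over, towards the back of the bay. Do not disturb the mouse.

Things in the scene. Friction and masses are not known exactly. Their poses are not given: they have to be found in the camera images.
- power_module: black mains power module, a plain brick with a paper label, 50 (its x) x 115 (its y) x 33 mm high, 0.2 to 0.4 kg; origin at the centre of its underside; lies flat on the bench left or right of the bay. Either end may go in first.
- test_bay: fixed grey test bay, 305 x 105 mm; origin on the bench on the channel's middle line; x points into the bay (away from the robot), y left. Open channel from x = -140 to +30 mm, floor 8 mm above the bench, 54 mm wide for x > -30 mm, widening to 64 mm at the near end; side rails reach 16 mm above the bench.
- hood_mouth (a point): middle of the hood's mouth on the channel floor (bay x = +30 mm); mouth 56 wide, 40 mm high; the hood is 60 mm high and 135 mm deep. It hides the sprung contacts and the stops behind them. Pushed home, the module still sticks out 39 to 57 mm: the depth is set inside the bay, differs each time and must be felt.
- contact_block (a joint): travel of the sprung contact block inside the hood, m: 0 out; about 0.014 when the module is hard against the stops; about 0.0105 when the latch holds the module. It pushes back with 3 N rising to 7 N.
- latch (a joint): steel leaf latch, 16 mm wide, in the middle of the channel floor, rad: 0 up (top 15 mm above the bench), 0.17 or more pressed down by the module lying or sliding over it. It springs up behind the module's near end within about 2 mm of the stop; a finger lower than 18 mm above the bench just behind the module would hold it down.
- switch_lever (a joint): switch lever on the box at the bay's right side, rad: 0 off (leaning out of the bay, to the bay's -x), 1.0 on (leaning into the bay, +x); it stays where it is left, moved by about 1 N at the grip. Pivot at bay x = 83, y = -82 mm, 34 mm above the bench
- switch_grip (a point): centre of the top of the lever's black grip, 21 mm thick with a round end, 58 mm from the pivot
- mouse: dark grey computer mouse, 102 x 64 x 37 mm, on the bench on the other side of the bay; origin at the centre of its underside
There are look-alikes about, which are no part of the job. Leave any orange, pink or red look-alike of the power_module alone.

How it is judged:
By the outcome, as a careful person would: the job done as asked, in the order asked, and still so for the second after the job is handed in, with the robot touching nothing.
It also fails if it takes over 54 s, if anything falls off the work surface, if the arm or the gripper's body presses on something with over 40 N, if the wrist force passes 120 N, or if a joint passes its speed limit or range.

ROBOT

A 6-joint arm with a two-finger parallel gripper is mounted at the origin on a cart in front of the work surface, level with it; the furniture and walls round the work are solid. World frame = base frame: x ahead of the robot, y to its left, z up, the work surface at z = 0. Lengths are in m, angles in degrees, forces in N, time in s.
With the tool pointing down it reaches from about 0.35 to 0.925 m from the base axis. Payload 6.4 kg.
Tool frame: the origin (TCP) lies midway between the tips of the shut fingers; the grasp point (between the pads) lies 19 mm behind it; z points along the fingers, y is the line along which they close (so a half turn about z gives the same grasp; the last joint's range is limited). The gripper opens to 94 mm and grips with 3 to 60 N. Pads are 16 mm wide; open, the fingers measure 119 mm over their backs; the gripper's body (75 mm by 177 mm) begins 78 mm behind the grasp point.
Start: joints at [62.561, 14.043, 89.255, -0, 76.702, -9.975], TCP at [0.195, 0.62, 0.205] pointing down, gripper open.
Joint ranges: [-179.41, 179.41], [-58.25, 129.5], [7.25, 145.43], [-54.29, 234.29], [11.92, 165.04], [-157.13, 157.13]. Speed limits (degrees/s): [147.25, 147.25, 180, 180, 180, 180].

INTERFACE

Orientations are given as a 3x3 rotation matrix whose columns are the frame's x, y, z axes.
In Python, from rig import * gives the robot as it stands.
- The arm moves only by the shell command python3 -m inch 'ROWS' [FORCE]. ROWS is a JSON object of lists of equal length, an entry for each row: "travel": the shift along the tool's x, y, z as a fraction of full scale, a list of three; "rotation": the turn, a rotation vector about the tool's x, y, z as a fraction of full scale, a list of three; "jaw": the opening, from -1 (shut) to 1 (fully open). In form: {"travel": [[tx, ty, tz], ...], "rotation": [[ax, ay, az], ...], "jaw": [jaw, ...]}. A call has 1 to 5 rows; each row is the pose to reach, as a shift and turn from the pose commanded when the call began, along the tool's axes at that moment, turning the shorter way round; what a row does not reach only later rows make up. Full scale, the value 1, is 10 cm for a shift and pi rad for a turn. A row lasts 1/8 s, in which the tool goes at most 62.5 mm and 10.7 degrees, less where a joint would pass 70% of its speed; a pose out of reach is approached as far as the arm can. A call with a number of a shift or a turn outside -1 to 1 is refused whole. A call with a gripper value outside its range is refused whole. The fingers move at their own pace and stop on an object; FORCE is the grip in N (left out, the last holds). Time passes only in rows, so rows that repeat a pose let the fingers close. It gives the time, the measured TCP pose, the force, the opening and the grip force at its end, in the units of the state.
- sense(): the state, without advancing time (a new reading comes with each control period).
- grab_frame(name): name is "scene" or "top" or "wrist"; returns a dict with "pixels" (420x560x3 uint8, red, green, blue), "depth" (420x560 float32, m along the optical axis (not along the pixel's ray), 0 where there is no reading), "fov_y" (degrees; the focal length in pixels is half the picture's height over the tangent of half this angle, whatever the lens; pixels are square), "cx", "cy" (the principal point, pixels), "k1" (the pictures are not rectified: a ray, as slopes to the right and down, at radius r is drawn at 1 + k1 r^2 times it, then the intrinsics apply), "R" (3x3) and "t" (3): a world point X has camera coordinates R X + t. Camera axes: x right, y down, z forward; pixel columns grow to the right and rows downward; lengths in m; the calibration is good to about 2 mm. A picture is of the moment at which its call begins.
- hand_in(): hands the job in; it is judged then, once.
The state is a dict: "t": time; "joints": joint angles; "joint_vel": joint speeds; "joint_efforts": joint torques, N m; "ee_pos": TCP position; "tcp_rot": TCP orientation; "force": force on the tool from outside, world axes, zero at the start; "ft_torque": the same for the moment, N m; "width": finger opening in m; "grip_force": force on a finger pad.
Only numpy, scipy, OpenCV 4.12 (cv2) and the standard library are available. Lean on these libraries where they do the work, as an engineer would, in place of code of your own. Each camera call takes 0.05 s, during which the arm holds its last target. There are 200 camera calls.

## Working session

There is one attempt and no reset: what is moved stays moved. The work goes in short steps, Python scripts to look and compute and a shell command to move; the robot and the scene stay as the last step left them, time stands still between calls to the robot, and variables do not carry over. Pictures are saved under pics/ and viewed, at most 10 in all, crops included, and the job is handed in when it is done.

```bash
ls; mkdir -p pics
python3 - <<'E'
from rig import *
import cv2,numpy as np
s=sense();print(s)
for n in("top","scene"):
    f=grab_frame(n);np.savez(f"{n}0.npz",**f)
    cv2.imwrite(f"pics/{n}0.png",f["pixels"][...,::-1]);print(n,f["fov_y"],f["cx"],f["cy"],f["k1"],np.round(f["R"],3),f["t"])
E
```

```text
pics
{'t': 0.0, 'joints': array([ 6.25595561e+01,  1.40821939e+01,  8.93217603e+01,  1.33024471e-03,
        7.67046366e+01, -9.97617930e+00]), 'joint_vel': array([-0.01813879,  0.02137557, -0.09474289,  0.00652327, -0.03713293,
       -0.00656736]), 'joint_efforts': array([ 1.60995583e-04, -4.15804052e+01, -3.14617646e+01,  6.85809483e-02,
        3.28928092e-02, -1.01135581e-04]), 'ee_pos': array([0.1947946 , 0.61950589, 0.20439644]), 'tcp_rot': array([[-9.53902550e-01,  3.00115189e-01, -8.93441410e-04],
       [ 3.00116314e-01,  9.53901150e-01, -1.67161820e-03],
       [ 3.50576778e-04, -1.86269720e-03, -9.99998204e-01]]), 'force': array([-0.31442979,  0.39729119, -0.45980453]), 'ft_torque': array([ 0.06079185, -0.00101192, -0.02120059]), 'grip_force': 0.0, 'width': 0.09409605930641327}
top 42.92108077206059 279.65650756014236 209.6263653622544 -0.16894826456329268 [[ 0.292 -0.956  0.006]
 [-0.895 -0.275 -0.35 ]
 [ 0.336  0.097 -0.937]] [-0.15445033  0.49293301  1.17939945]
scene 51.12960252246017 284.6446175861397 207.71949607286592 -0.11693059176732186 [[ 0.814 -0.581 -0.021]
 [-0.27  -0.346 -0.898]
 [ 0.515  0.737 -0.439]] [-0.39603258  0.22390048  0.79106075]
```

View pics/top0.png

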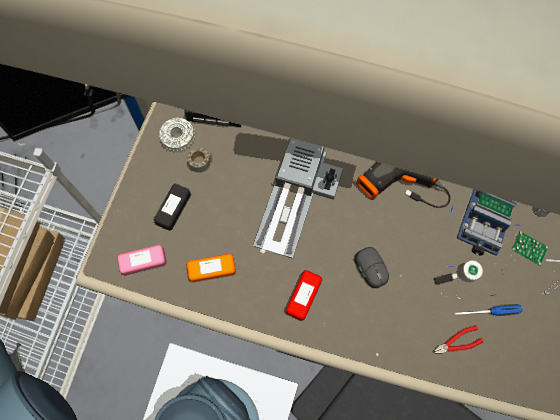

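View pics/scene0.png

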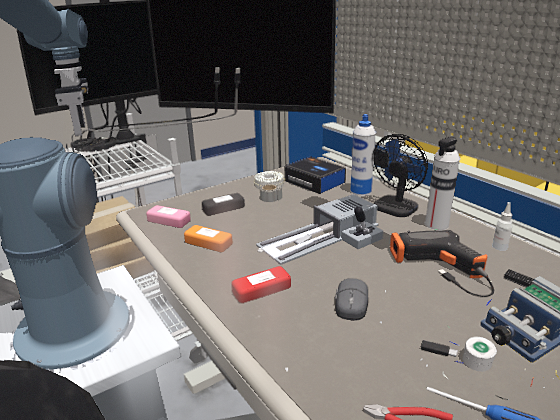

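Top view: black module at (172,206), the bay from (275,250) to the hood at (300,160), lever at (327,180), mouse at (371,267). Red, orange and pink are look-alikes. In the scene view the module is at (223,204), the bay mouth end at (262,250), and the lever at (358,215).

```bash
cat > h.py <<'E'
import numpy as np, cv2
def K(f):
    F=f["pixels"].shape[0]/2/np.tan(np.radians(float(f["fov_y"]))/2)
    return np.array([[F,0,f["cx"]],[0,F,f["cy"]],[0,0,1]],float),np.array([f["k1"],0,0,0],float)
def rays(f,uv):
    k,d=K(f);p=cv2.undistortPoints(np.array(uv,float).reshape(-1,1,2),k,d).reshape(-1,2)
    R=np.array(f["R"]);return -R.T@f["t"],np.c_[p,np.ones(len(p))]@R
def plane(f,uv,z):
    c,r=rays(f,uv);return c+r*((z-c[2])/r[:,2])[:,None]
def proj(f,X):
    k,d=K(f);return cv2.projectPoints(np.array(X,float).reshape(-1,1,3),cv2.Rodrigues(np.array(f["R"]))[0],np.array(f["t"],float),k,d)[0].reshape(-1,2)
def cloud(f):
    h,w=f["depth"].shape;v,u=np.mgrid[:h,:w];c,r=rays(f,np.c_[u.ravel(),v.ravel()])
    X=c+r*f["depth"].reshape(-1,1);X[f["depth"].ravel()==0]=np.nan;return X.reshape(h,w,3)
def tri(f,a,g,b):
    c1,r1=rays(f,[a]);c2,r2=rays(g,[b]);A=np.c_[r1[0],-r2[0]];s=np.linalg.lstsq(A,c2-c1,rcond=None)[0]
    p,q=c1+s[0]*r1[0],c2+s[1]*r2[0];return (p+q)/2,np.linalg.norm(p-q)
E
python3 - <<'E'
from h import *
T=dict(np.load("top0.npz"));S=dict(np.load("scene0.npz"))
XT=cloud(T);XS=cloud(S);np.set_printoptions(precision=4,suppress=True)
def blob(f,seed,n):
    g=cv2.cvtColor(f["pixels"],cv2.COLOR_RGB2GRAY);m=(g<60).astype(np.uint8)
    q,l=cv2.connectedComponents(m);m=(l==l[seed[1],seed[0]])
    c=max(cv2.findContours(m.astype(np.uint8),0,2)[0],key=cv2.contourArea);m=np.zeros_like(g);cv2.drawContours(m,[c],-1,1,-1);return m>0
for f,X,s,n in((T,XT,(163,215),'T'),(S,XS,(215,207),'S')):
    m=blob(f,s,n);P=X[m];P=P[~np.isnan(P[:,0])]
    z=np.percentile(P[:,2],[5,50,90]);tp=P[P[:,2]>z[2]-.006]
    print(n,m.sum(),z,"rect",cv2.minAreaRect((tp[:,:2]*1000).astype(np.float32)))
for n,X,pts in(("T",XT,[(256,247),(290,256),(327,180),(285,140),(323,152),(371,267),(240,200),(300,50),(180,50),(290,145),(300,165),(285,180)]),("S",XS,[(258,247),(272,260),(358,208),(350,300)])):
    for p in pts: print(n,p,X[p[1],p[0]])
# hood top points
m=(XT[...,2]>.05)&(XT[...,2]<.068);m[:, :270]=0;m[:,335:]=0;m[200:]=0
P=XT[m];print("hood",len(P),cv2.minAreaRect((P[:,:2]*1000).astype(np.float32)),np.median(P[:,2]))
print("overhead z",np.nanmin(XT[:100,:,0]),[XT[y,x] for y,x in((100,150),(100,300),(120,450),(20,300))])
for n,f,b in(("T",T,(235,125,360,265)),("S",S,(245,185,400,270))):
    x0,y0,x1,y1=b;cv2.imwrite(f"pics/c{n}.png",cv2.resize(f["pixels"][y0:y1,x0:x1,::-1],None,fx=4,fy=4,interpolation=2))
E
```

```text
T 913 [0.0135 0.0311 0.0349] rect ((468.52734375, 265.93182373046875), (48.16753387451172, 112.86949920654297), 84.84162139892578)
S 189332 [-0.562   0.0051  0.357 ] rect ((1430.3916015625, 1289.8289794921875), (3383.5283203125, 2782.45166015625), 87.01144409179688)
T (256, 247) [ 0.438   0.034  -0.0061]
T (290, 256) [ 0.4379 -0.0546  0.0036]
T (327, 180) [ 0.6244 -0.091   0.0884]
T (285, 140) [ 0.7451  0.0507 -0.0014]
T (323, 152) [ 0.7371 -0.0572  0.0056]
T (371, 267) [ 0.4608 -0.2513  0.0313]
T (240, 200) [0.5425 0.1103 0.0042]
T (300, 50) [ 0.2579 -0.0877  1.0529]
T (180, 50) [ 0.2482 -0.0227  1.0408]
T (290, 145) [0.7031 0.0257 0.0611]
T (300, 165) [ 0.6567 -0.0144  0.0604]
T (285, 180) [0.6063 0.0099 0.0601]
S (258, 247) [0.4325 0.0323 0.0035]
S (272, 260) [ 0.4275 -0.0341  0.0031]
S (358, 208) [ 0.6277 -0.0951  0.0965]
S (350, 300) [ 0.4405 -0.2731  0.0328]
hood 1562 ((666.6947631835938, -29.21434783935547), (129.41552734375, 126.47351837158203), 88.7903060913086) 0.05747819779596597
overhead z 0.24102774099699115 [array([0.2413, 0.0046, 0.9878]), array([ 0.2457, -0.0923,  1.0253]), array([ 0.2478, -0.1719,  1.0421]), array([ 0.274 , -0.0829,  1.0566])]
```

View pics/cT.png

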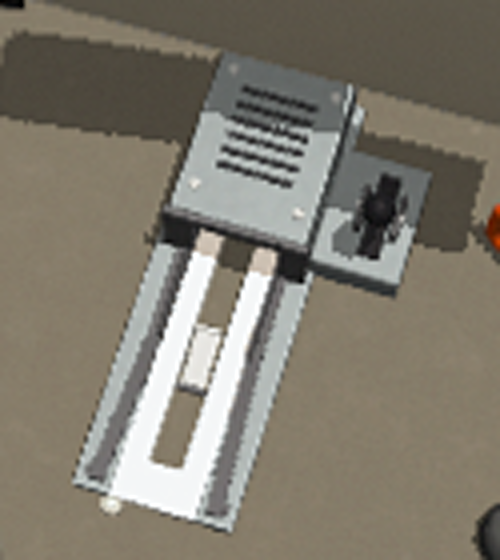

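View pics/cS.png

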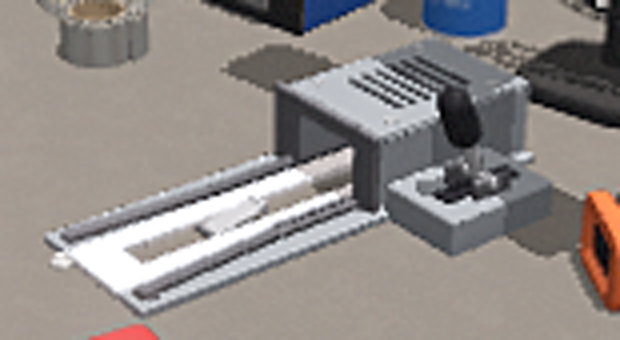

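The crops show the rails' near corners, the white channel floor with the latch leaf in the middle, the hood, and the lever leaning toward the robot. Hood top corners in top pixels: (277,177), (312,188), (324,147), (290,138).

Run:
```python
from h import *
np.set_printoptions(precision=4,suppress=True)
T=dict(np.load("top0.npz"));S=dict(np.load("scene0.npz"));XT=cloud(T)
ct=lambda x,y:(x/4+235,y/4+125)
cs=lambda x,y:(x/4+245,y/4+185)
for n,a,b in(("FL",ct(168,210),cs(277,87)),("FR",ct(308,252),cs(370,136)),("BR",ct(357,90),cs(527,86)),("BL",ct(222,52),cs(432,40)),("nearL",ct(72,487),cs(45,237)),("nearR",ct(232,530),cs(140,313)),("grip",ct(380,205),cs(455,95))):
    p,e=tri(T,a,S,b);print(n,p,e,plane(T,[a],.06 if n[0] in"FB" else .016)[0],plane(S,[b],.06 if n[0] in"FB" else .016)[0])
# hood plane only
P=XT[130:190,275:328].reshape(-1,3);P=P[(abs(P[:,2]-.06)<.005)]
print("hood",cv2.minAreaRect((P[:,:2]*1000).astype(np.float32)))
# bay floor/rails: bright pixels in top, on z=.008
g=T["pixels"].astype(int);m=(g.min(2)>225);m[:175]=0;m[:, :250]=0;m[:,312:]=0;m[260:]=0
v,u=np.nonzero(m);Q=plane(T,np.c_[u,v],.008);print("floor",len(Q),cv2.minAreaRect((Q[:,:2]*1000).astype(np.float32)))
# module outline in both views: dark within box of hsv
for f,b in((T,(150,180,195,232)),(S,(198,188,250,218))):
    x0,y0,x1,y1=b;gg=f["pixels"][y0:y1,x0:x1].max(2);mm=((gg<75)).astype(np.uint8)
    c=max(cv2.findContours(mm,0,2)[0],key=cv2.contourArea)[:,0]+[x0,y0]
    h=cv2.convexHull(c.astype(np.float32))[:,0]
    print("mod z.033",cv2.minAreaRect((plane(f,h,.033)[:,:2]*1000).astype(np.float32)))
    print("mod z0",cv2.minAreaRect((plane(f,h,.0)[:,:2]*1000).astype(np.float32)))
# label: bright in top & scene
for f,b in((T,(160,190,190,222)),(S,(205,192,245,212))):
    x0,y0,x1,y1=b;gg=f["pixels"][y0:y1,x0:x1].min(2);n,l,st,ce=cv2.connectedComponentsWithStats((gg>150).astype(np.uint8))
    i=1+np.argmax(st[1:,4]);globals().setdefault("L",[]).append(ce[i]+[x0,y0]);print(st[i],ce[i]+[x0,y0])
print("label tri",tri(T,L[0],S,L[1]))
```

```text
FL [0.6053 0.0322 0.0584] 0.004844615697422056 [0.6069 0.0309 0.06  ] [0.6004 0.0298 0.06  ]
FR [ 0.6019 -0.059   0.0625] 0.005162751737639245 [ 0.6053 -0.0602  0.06  ] [ 0.602  -0.0554  0.06  ]
BR [ 0.7261 -0.0608  0.0571] 0.004103637567095328 [ 0.7227 -0.0598  0.06  ] [ 0.7242 -0.0651  0.06  ]
BL [0.7287 0.0293 0.0554] 0.0062461309770105965 [0.7234 0.0303 0.06  ] [0.7256 0.022  0.06  ]
nearL [0.4326 0.0396 0.0076] 0.00021758075853140442 [0.4304 0.0385 0.016 ] [0.4252 0.0273 0.016 ]
nearR [ 0.433  -0.062   0.0077] 0.00492867953499565 [ 0.433  -0.0634  0.016 ] [ 0.4232 -0.0722  0.016 ]
grip [ 0.6326 -0.0948  0.0935] 0.002922607577499198 [ 0.6695 -0.0935  0.016 ] [0.7445 0.0165 0.016 ]
hood ((665.1370849609375, -10.905818939208984), (124.1661376953125, 95.93836975097656), 0.3417280614376068)
floor 920 ((516.9556884765625, -10.922042846679688), (54.644290924072266, 177.37130737304688), 89.0390625)
mod z.033 ((465.3653869628906, 263.26959228515625), (55.82244873046875, 118.67847442626953), 82.64515686035156)
mod z0 ((475.31719970703125, 273.60272216796875), (57.3018798828125, 121.82373046875), 82.64517974853516)
mod z.033 ((403.4931640625, 242.19561767578125), (87.02005767822266, 21.576080322265625), 79.2489013671875)
mod z0 ((431.3612365722656, 305.8376159667969), (92.68555450439453, 22.980812072753906), 79.24890899658203)
[  2   4  19  21 224] [170.8973 203.875 ]
[  8   3  20   8 101] [222.1386 198.4653]
label tri (array([0.4688, 0.2686, 0.0341]), np.float64(0.004453010969669482))
```

```bash
python3 -m inch '{"travel":[[-0.5,-0.35,0],[-1,-0.7,0],[-1,-0.7,0]],"rotation":[[0,0,0],[0,0,0],[0,0,0]],"jaw":[1,1,1]}' 40
python3 -m inch '{"travel":[[-0.5,-0.35,0],[-1,-0.7,0],[-1,-0.7,0]],"rotation":[[0,0,0],[0,0,0],[0,0,0]],"jaw":[1,1,1]}'
python3 -m inch '{"travel":[[-0.5,-0.35,0],[-1,-0.7,0],[-1,-0.7,0]],"rotation":[[0,0,0],[0,0,0],[0,0,0]],"jaw":[1,1,1]}'
python3 -m inch '{"travel":[[-0.33,-0.22,0],[-0.66,-0.45,0],[-0.66,-0.45,0],[-0.66,-0.45,0]],"rotation":[[0,0,-0.03],[0,0,-0.065],[0,0,-0.065],[0,0,-0.065]],"jaw":[1,1,1,1]}'
python3 - <<'E'
from rig import *
from h import *
f=grab_frame("wrist");np.savez("w1.npz",**f);s=sense();print(s["t"],s["ee_pos"],s["tcp_rot"][:,1],s["joints"])
cv2.imwrite("pics/w1.png",f["pixels"][...,::-1]);print(-f["R"].T@f["t"])
E
```

```text
t: 0.48
ee_pos: [0.2712, 0.5208, 0.2049]
tcp_rot: [[-0.953, 0.304, -0.0], [0.304, 0.953, -0.001], [0.0, -0.001, -1.0]]
force: [-0.4, 0.2, -0.3]
width: 0.094
grip_force: 0.0
t: 0.85
ee_pos: [0.3453, 0.4249, 0.2053]
tcp_rot: [[-0.953, 0.304, -0.0], [0.304, 0.953, -0.0], [0.0, -0.0, -1.0]]
force: [-0.6, 0.2, -0.2]
width: 0.0938
grip_force: 0.0
t: 1.23
ee_pos: [0.4195, 0.3288, 0.2054]
tcp_rot: [[-0.953, 0.304, -0.0], [0.304, 0.953, 0.0], [0.0, 0.0, -1.0]]
force: [-0.4, 0.0, 0.2]
width: 0.0939
grip_force: 0.0
t: 1.72
ee_pos: [0.4667, 0.2687, 0.2052]
tcp_rot: [[-0.995, 0.099, -0.001], [0.099, 0.995, 0.001], [0.001, 0.0, -1.0]]
force: [0.3, 0.2, -0.4]
width: 0.094
grip_force: 0.0
1.775 [0.46659616 0.26869039 0.2052584 ] [9.89011137e-02 9.95097209e-01 3.37440761e-04] [ 1.78463851e+01 -9.43821902e-01  1.05598615e+02  3.50115149e-02
  7.53745960e+01 -6.64865753e+01]
[0.38759696 0.27687947 0.38476186]
```

View pics/w1.png

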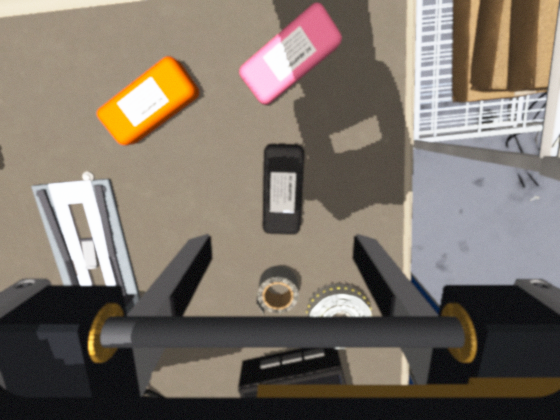

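The wrist view shows the module at (283,188), almost upright in the picture, and the bay's near end at left (35–115,180). I'll measure the module and the bay from here.

Run:
```python
from h import *
np.set_printoptions(precision=4,suppress=True)
W=dict(np.load("w1.npz"));T=dict(np.load("top0.npz"))
g=W["pixels"].max(2);m=np.zeros_like(g);m[135:240,255:312]=(g[135:240,255:312]<60)
c=max(cv2.findContours(m,0,2)[0],key=cv2.contourArea)[:,0].astype(float);print(cv2.boundingRect(c.astype(np.int32)))
for z in(.033,):print(z,cv2.minAreaRect((plane(W,c,z)[:,:2]*1000).astype(np.float32)))
X=cloud(W);P=X[150:230,268:300].reshape(-1,3);print("top z",np.nanmedian(P[:,2]), "bench",np.nanmedian(X[150:230,200:240,2]))
l=(W["pixels"].min(2)>150);l[:165]=0;l[220:]=0;l[:,:262]=0;l[:,305:]=0;v,u=np.nonzero(l);lc=(u.mean(),v.mean())
print("label",plane(W,[lc],.033)[0],tri(W,lc,T,(170.9,203.9)))
for n,p in(("nearL",(115,180)),("nearR",(34,186))):print(n,plane(W,[p],.016)[0],plane(W,[p],.008)[0])
```

```text
(263, 144, 42, 89)
0.033 ((467.2962646484375, 270.1480712890625), (47.79021453857422, 111.33366394042969), 82.33959197998047)
top z 0.03344450673270377 bench 0.0029144268694574205
label [0.4706 0.2689 0.033 ] (array([0.4714, 0.2687, 0.0315]), np.float64(0.0007299720604136213))
nearL [0.4375 0.0565 0.016 ] [0.4385 0.0517 0.008 ]
nearR [ 0.4348 -0.0497  0.016 ] [ 0.4358 -0.0568  0.008 ]
```

```bash
python3 -m inch '{"travel":[[0,0,0.5],[0,0.01,1],[0,0.01,1]],"rotation":[[0,0,0.01],[0,0,0.01],[0,0,0.01]],"jaw":[1,1,1]}'
python3 -m inch '{"travel":[[0,0,0.4],[0,0,0.8],[0,0,0.92],[0,0,0.92]],"rotation":[[0,0,0],[0,0,0],[0,0,0],[0,0,0]],"jaw":[1,1,1,1]}'
python3 -m inch '{"travel":[[0,0,0],[0,0,0],[0,0,0],[0,0,0],[0,0,0]],"rotation":[[0,0,0],[0,0,0],[0,0,0],[0,0,0],[0,0,0]],"jaw":[-1,-1,-1,-1,-1]}' 30
python3 -c "
from rig import *
s=sense();print(s['t'],s['ee_pos'],s['width'],s['grip_force'],s['force'])"
```

```text
t: 2.15
ee_pos: [0.4637, 0.2682, 0.1016]
tcp_rot: [[-0.991, 0.13, -0.009], [0.13, 0.992, -0.003], [0.008, -0.004, -1.0]]
force: [-0.1, 0.0, -0.3]
width: 0.0939
grip_force: 0.0
t: 2.65
ee_pos: [0.4685, 0.2687, 0.0147]
tcp_rot: [[-0.991, 0.131, 0.001], [0.131, 0.991, 0.0], [-0.001, 0.001, -1.0]]
force: [0.3, -0.2, 0.8]
width: 0.0941
grip_force: 0.0
t: 3.28
ee_pos: [0.4679, 0.2681, 0.0136]
tcp_rot: [[-0.991, 0.132, 0.0], [0.132, 0.991, 0.0], [-0.0, 0.0, -1.0]]
force: [-0.0, 1.2, 0.7]
width: 0.0496
grip_force: 30.0
3.275 [0.46787172 0.26812811 0.01360323] 0.049628388875241375 30.00021457672119 [-0.02850349  1.22543028  0.66892826]
```

```bash
python3 -m inch '{"travel":[[0,0,-0.3],[0,0,-0.8],[0,0,-1],[0,0,-1]],"rotation":[[0,0,0],[0,0,0],[0,0,0],[0,0,0]],"jaw":[-1,-1,-1,-1]}'
python3 -m inch '{"travel":[[-0.06,-0.5,0],[-0.13,-1,0],[-0.13,-1,0],[-0.13,-1,0]],"rotation":[[0,0,-0.042],[0,0,-0.042],[0,0,-0.042],[0,0,-0.042]],"jaw":[-1,-1,-1,-1]}'
python3 - <<'E'
from rig import *
from h import *
f=grab_frame("wrist");np.savez("w2.npz",**f);s=sense();print(s["t"],s["ee_pos"],s["tcp_rot"][:,1],s["width"],s["force"])
T=grab_frame("top");np.savez("top2.npz",**T)
cv2.imwrite("pics/w2.png",f["pixels"][...,::-1])
E
```

```text
t: 3.78
ee_pos: [0.4684, 0.2682, 0.1144]
tcp_rot: [[-0.991, 0.132, 0.002], [0.132, 0.991, 0.001], [-0.002, 0.001, -1.0]]
force: [0.1, 0.5, -4.4]
width: 0.0499
grip_force: 30.0
t: 4.28
ee_pos: [0.4665, 0.1671, 0.1119]
tcp_rot: [[-1.0, 0.001, -0.003], [0.001, 1.0, 0.0], [0.003, 0.0, -1.0]]
force: [-0.3, 0.0, -4.5]
width: 0.0497
grip_force: 30.0
4.325 [0.46664596 0.16757216 0.11222505] [-3.62773300e-04  9.99999934e-01  2.28558133e-05] 0.0501837421013718 [-0.16968971  0.28192472 -4.1139684 ]
```

View pics/w2.png

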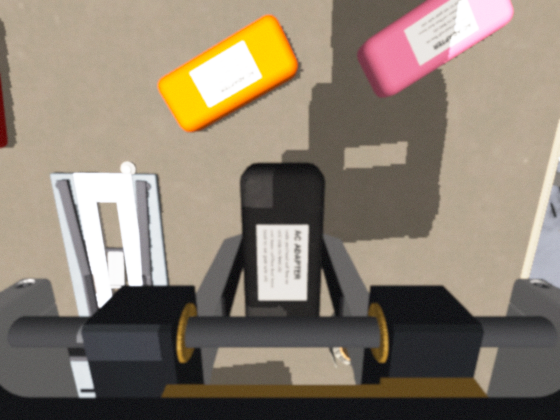

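The module is held straight; the bay's near corners are at (52,174) and (158,173), with the white floor between columns 75 and 134. I'll fit the bay's lines here.

Run:
```python
from h import *
np.set_printoptions(precision=4,suppress=True)
W=dict(np.load("w2.npz"));T=dict(np.load("top0.npz"))
print("cam",-W["R"].T@W["t"],W["R"][0])
for n,p,q in(("nearL",(158,173),(253,246.75)),("nearR",(52,174),(293,257.5))):print(n,plane(W,[p],.016)[0],plane(W,[p],.008)[0],tri(W,p,T,q))
X=cloud(W);print(X[190,85],X[190,150],X[230,160],X[230,200])
# per-row scan: white floor & grey outer edges
g=W["pixels"].min(2).astype(int)
for r in(178,185,200,220,240,260,280):
    row=g[r,40:180];w=np.nonzero(row>200)[0]+40;e=np.nonzero(row>140)[0]+40
    a=plane(W,[(e[0],r),(e[-1],r)],.016);b=plane(W,[(w[0],r),(w[-1],r)],.008)
    print(r,e[0],e[-1],a[:,:2].ravel(),"mid",a[:,1].mean(),"floor",b[:,1],b[:,1].mean())
g=T["pixels"].min(2)
for x in np.arange(.44,.60,.03):
    ys=np.arange(-.08,.06,.0005);
    uv=proj(T,np.c_[0*ys+x,ys,0*ys+.016]);val=cv2.remap(g,uv[:,:1].astype(np.float32),uv[:,1:].astype(np.float32),1)[:,0]
    k=ys[val>130];uv=proj(T,np.c_[0*ys+x,ys,0*ys+.008]);val=cv2.remap(g,uv[:,:1].astype(np.float32),uv[:,1:].astype(np.float32),1)[:,0]
    j=ys[val>215];print("top x",x,k[0],k[-1],(k[0]+k[-1])/2,"floor",j[0],j[-1],(j[0]+j[-1])/2)
```

```text
cam [0.3873 0.1675 0.2916] [-0.0003  1.     -0.0004]
nearL [0.4333 0.0492 0.016 ] [0.4347 0.0458 0.008 ] (array([ 0.4362,  0.041 , -0.0036]), np.float64(0.000922336025949018))
nearR [ 0.4343 -0.0521  0.016 ] [ 0.4357 -0.0585  0.008 ] (array([ 0.4366, -0.0627,  0.0027]), np.float64(6.0604923832256874e-05))
[ 0.4517 -0.0289  0.0081] [0.4514 0.0365 0.0095] [0.4936 0.0417 0.0095] [0.496 0.081 0.003]
178 40 179 [ 0.4382 -0.0645  0.4382  0.0688] mid 0.002167098245247946 floor [-0.0603  0.0413] -0.009516803960357242
185 40 179 [ 0.445  -0.066   0.445   0.0681] mid 0.0010694933051131408 floor [-0.0608  0.0405] -0.010194818108712797
200 40 179 [ 0.46   -0.0694  0.4599  0.0667] mid -0.0013334126845603658 floor [-0.0601  0.0406] -0.009736431081612887
220 40 179 [ 0.4806 -0.074   0.4805  0.0647] mid -0.004649794730435662 floor [-0.0605  0.0402] -0.01013431504652161
240 40 179 [ 0.5021 -0.0789  0.502   0.0627] mid -0.008101994511702126 floor [-0.0608  0.0397] -0.010550862637013006
260 40 179 [ 0.5244 -0.0839  0.5243  0.0605] mid -0.011698527062889867 floor [-0.0612  0.0403] -0.01045307743573011
2
[... 337 characters left out ...]
oor -0.037499999999999964 0.018000000000000085 -0.00974999999999994
top x 0.49999999999999994 -0.06299999999999999 0.039000000000000104 -0.011999999999999941 floor -0.037999999999999964 0.016500000000000084 -0.01074999999999994
top x 0.5299999999999999 -0.062499999999999986 0.039500000000000104 -0.01149999999999994 floor -0.036999999999999963 0.015500000000000083 -0.01074999999999994
top x 0.5599999999999998 -0.06349999999999999 0.039000000000000104 -0.012249999999999941 floor -0.03499999999999996 0.014500000000000082 -0.01024999999999994
top x 0.5899999999999999 -0.06349999999999999 0.0380000000000001 -0.012749999999999942 floor -0.03649999999999996 0.014500000000000082 -0.01099999999999994
```

```bash
python3 -m inch '{"travel":[[-0.1,-0.5,0],[-0.1,-0.9,0],[-0.1,-0.9,0]],"rotation":[[0,0,0.003],[0,0,0.003],[0,0,0.003]],"jaw":[-1,-1,-1]}'
python3 -m inch '{"travel":[[-0.1,-0.5,0],[-0.1,-0.88,0],[-0.1,-0.88,0],[-0.1,-0.88,0]],"rotation":[[0,0,0],[0,0,0],[0,0,0],[0,0,0]],"jaw":[-1,-1,-1,-1]}'
python3 -m inch '{"travel":[[0,0,0.3],[0,0,0.6],[0,0,0.6],[0,0,0.6]],"rotation":[[0,0,0],[0,0,0],[0,0,0],[0,0,0]],"jaw":[-1,-1,-1,-1]}'
python3 - <<'E'
from rig import *
from h import *
f=grab_frame("wrist");np.savez("w3.npz",**f);s=sense();print(s["t"],s["ee_pos"],s["tcp_rot"][:,1],s["width"],s["force"])
cv2.imwrite("pics/w3.png",f["pixels"][...,::-1])
E
```

```text
t: 4.75
ee_pos: [0.4776, 0.0762, 0.1132]
tcp_rot: [[-1.0, 0.011, -0.0], [0.011, 1.0, -0.0], [0.0, -0.0, -1.0]]
force: [-0.0, 0.8, -3.6]
width: 0.0499
grip_force: 30.0
t: 5.25
ee_pos: [0.4866, -0.0096, 0.1132]
tcp_rot: [[-1.0, 0.008, -0.001], [0.008, 1.0, 0.001], [0.001, 0.001, -1.0]]
force: [0.5, -1.3, -3.5]
width: 0.0497
grip_force: 30.0
t: 5.75
ee_pos: [0.4874, -0.0103, 0.0544]
tcp_rot: [[-1.0, 0.008, 0.001], [0.008, 1.0, -0.0], [-0.001, -0.0, -1.0]]
force: [1.0, 0.1, -2.8]
width: 0.05
grip_force: 30.0
5.8 [ 0.48788059 -0.01059485  0.05493055] [ 8.33557282e-03  9.99965093e-01 -5.76033498e-04] 0.049862140499159505 [ 0.40828125  0.06235964 -4.2817949 ]
```

View pics/w3.png

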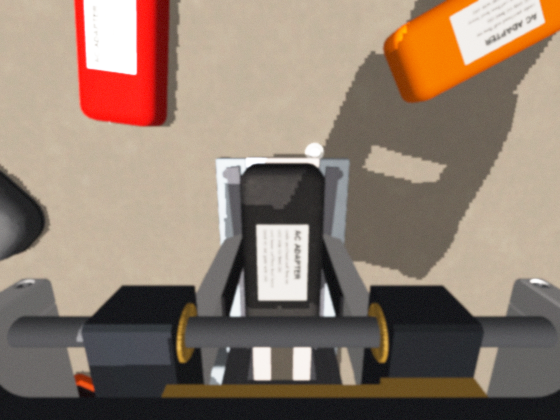

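Centred in the channel: module edges at 243/324 and bay edges at 217/350. Lowering.

```bash
python3 -m inch '{"travel":[[0,0,0.15],[0,0,0.27],[0,0,0.31],[0,0,0.33]],"rotation":[[0,0,0],[0,0,0],[0,0,0],[0,0,0]],"jaw":[-1,-1,-1,-1]}'
python3 -m inch '{"travel":[[0,0,0.01],[0,0,0.01]],"rotation":[[0,0,0],[0,0,0]],"jaw":[-1,-1]}'
```

```text
t: 6.3
ee_pos: [0.4872, -0.0111, 0.0215]
tcp_rot: [[-1.0, 0.01, -0.0], [0.01, 1.0, 0.0], [0.0, 0.0, -1.0]]
force: [-6.2, 0.9, 16.4]
width: 0.05
grip_force: 30.0
t: 6.55
ee_pos: [0.4881, -0.0113, 0.0215]
tcp_rot: [[-1.0, 0.01, 0.001], [0.01, 1.0, -0.0], [-0.001, -0.0, -1.0]]
force: [-3.6, 0.3, 11.2]
width: 0.0495
grip_force: 30.0
```

```bash
python3 -m inch '{"travel":[[-0.08,0,-0.01],[-0.18,0,-0.01],[-0.28,0,-0.01],[-0.38,0,-0.01],[-0.4,0,-0.01]],"rotation":[[0,0,0],[0,0,0],[0,0,0],[0,0,0],[0,0,0]],"jaw":[-1,-1,-1,-1,-1]}' 15
python3 -m inch '{"travel":[[-0.08,0,0],[-0.16,0,0],[-0.24,0,0],[-0.32,0,0],[-0.34,0,0]],"rotation":[[0,0,0],[0,0,0],[0,0,0],[0,0,0],[0,0,0]],"jaw":[-1,-1,-1,-1,-1]}'
```

```text
t: 7.18
ee_pos: [0.5201, -0.0113, 0.0181]
tcp_rot: [[-1.0, 0.008, -0.018], [0.008, 1.0, 0.0], [0.018, 0.0, -1.0]]
force: [-19.8, -4.3, 8.0]
width: 0.05
grip_force: 15.0
t: 7.8
ee_pos: [0.5556, -0.0117, 0.0183]
tcp_rot: [[-1.0, 0.008, -0.014], [0.008, 1.0, 0.0], [0.014, 0.0, -1.0]]
force: [-12.8, -1.7, 4.5]
width: 0.0499
grip_force: 15.0
```

```bash
python3 -m inch '{"travel":[[0,0,-0.02],[0,0,-0.02],[0,0,-0.3],[0,0,-0.7],[0,0,-0.7]],"rotation":[[0,0,0],[0,0,0],[0,0,0],[0,0,0],[0,0,0]],"jaw":[0.6,0.6,0.6,0.6,0.6]}'
python3 -m inch '{"travel":[[0.5,0,0],[1,0,0],[1,0,0],[1,0,0]],"rotation":[[0,0,0],[0,0,0],[0,0,0],[0,0,0]],"jaw":[-1,-1,-1,-1]}'
python3 - <<'E'
from rig import *
from h import *
f=grab_frame("wrist");np.savez("w4.npz",**f);s=sense();print(s["t"],s["ee_pos"],s["tcp_rot"][:,1],s["width"],s["force"])
T=grab_frame("top");np.savez("top4.npz",**T)
a=f["pixels"][...,::-1];b=cv2.resize(T["pixels"][125:265,235:360,::-1],None,fx=3,fy=3)
o=np.zeros((420,800,3),np.uint8);o[:,:425]=a[:, 60:485];o[:,425:]=b[:, :375];cv2.imwrite("pics/w4.png",o)
E
```

```text
t: 8.43
ee_pos: [0.564, -0.0123, 0.0946]
tcp_rot: [[-1.0, 0.009, 0.009], [0.009, 1.0, -0.002], [-0.009, -0.002, -1.0]]
force: [0.2, 0.5, -0.1]
width: 0.0752
grip_force: 0.0
t: 8.93
ee_pos: [0.4614, -0.0109, 0.0906]
tcp_rot: [[-1.0, 0.01, 0.001], [0.01, 1.0, -0.0], [-0.001, -0.0, -1.0]]
force: [0.6, -0.3, 0.3]
width: 0.0389
grip_force: 0.0
8.975 [ 0.46195436 -0.01103514  0.09087377] [ 9.54400765e-03  9.99954396e-01 -3.42059531e-04] 0.0347506627050218 [ 0.61398603 -0.27248195 -0.3393798 ]
```

View pics/w4.png

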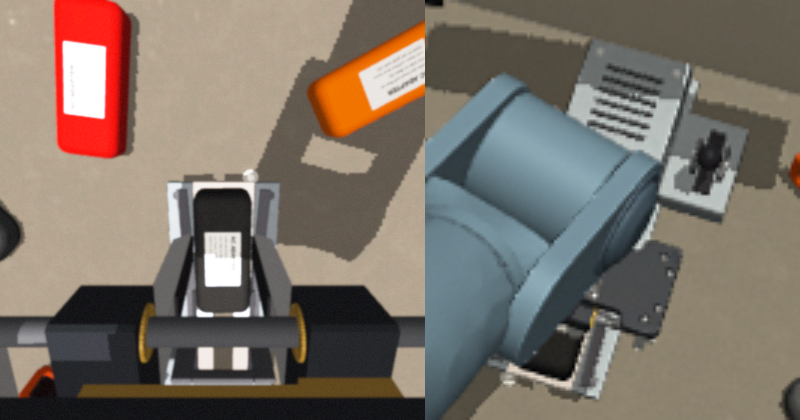

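The module is still at the near end of the channel (wrist crop: near edge at row 188, bay end at row 183), so it slipped in the grip. I'll measure how it lies.

Run:
```python
from h import *
np.set_printoptions(precision=4,suppress=True)
W=dict(np.load("w4.npz"));X=cloud(W);g=W["pixels"].max(2);gm=W["pixels"].min(2)
print("module top z by row",[(r,np.round(np.nanmedian(X[r,270:298],axis=0),4)) for r in range(195,312,14)])
print("top z across row 215",X[215,258:312:6])
P=plane
for r in(195,205,215,230,245,260,275,290,300):
    row=g[r,245:325];d=np.nonzero(row<75)[0]+245
    d=[d[0],d[-1]];q=P(W,[(d[0],r),(d[1],r)],.041);e=np.nonzero(gm[r,215:350]>110)[0]+215
    b=P(W,[(e[0],r),(e[-1],r)],.012)
    print(r,d,q[:,:2].ravel(),"mid",q[:,1].mean(),e[0],e[-1],b[:,1],b[:,1].mean())
for r in(181,183,185,187,189,191):print(r,gm[r,270:296:6],P(W,[(283,r)],.041)[0],P(W,[(283,r)],.008)[0])
```

```text
module top z by row [(195, array([ 0.4396, -0.0093,  0.0375])), (209, array([ 0.4503, -0.0089,  0.0415])), (223, array([ 0.4626, -0.0094,  0.0412])), (237, array([ 0.4749, -0.0095,  0.0416])), (251, array([ 0.4877, -0.0096,  0.0418])), (265, array([ 0.5009, -0.0102,  0.0417])), (279, array([ 0.5146, -0.0098,  0.0415])), (293, array([ 0.5287, -0.0099,  0.0415])), (307, array([ 0.543 , -0.01  ,  0.0416]))]
top z across row 215 [[ 0.4555 -0.0304  0.0411]
 [ 0.4552 -0.0254  0.042 ]
 [ 0.4553 -0.0205  0.0419]
 [ 0.4559 -0.0156  0.0402]
 [ 0.4555 -0.0106  0.0416]
 [ 0.4555 -0.0057  0.0417]
 [ 0.4556 -0.0008  0.0415]
 [ 0.4558  0.0042  0.0411]
 [ 0.456   0.0092  0.0405]]
195 [np.int64(256), np.int64(308)] [ 0.4385 -0.0315  0.4389  0.0105] mid -0.010478352127251124 215 339 [-0.0716  0.0414] -0.015130196231959256
205 [np.int64(253), np.int64(310)] [ 0.4469 -0.0342  0.4473  0.0123] mid -0.010960608194120832 215 338 [-0.0723  0.0409] -0.015718139185132443
215 [np.int64(254), np.int64(310)] [ 0.4555 -0.0337  0.4559  0.0125] mid -0.010627396322875626 215 337 [-0.073   0.0404] -0.01631778831046980
[... 614 characters left out ...]
 -0.0442  0.5262  0.0262] mid -0.009016148564576802 247 317 [-0.0466  0.0237] -0.011429269869247813
300 [np.int64(256), np.int64(324)] [ 0.5359 -0.0348  0.5364  0.0265] mid -0.004125173776927971 244 319 [-0.0501  0.026 ] -0.012038343477422187
181 [137 135 136 128 128] [ 0.4272 -0.0096  0.041 ] [ 0.4338 -0.0095  0.008 ]
183 [231 230 229 230 230] [ 0.4288 -0.0096  0.041 ] [ 0.4356 -0.0096  0.008 ]
185 [239 239 237 237 237] [ 0.4304 -0.0096  0.041 ] [ 0.4375 -0.0096  0.008 ]
187 [206 204 194 179 176] [ 0.4321 -0.0096  0.041 ] [ 0.4394 -0.0096  0.008 ]
189 [43 48 38 35 37] [ 0.4337 -0.0096  0.041 ] [ 0.4412 -0.0096  0.008 ]
191 [18 19 13 18 12] [ 0.4354 -0.0096  0.041 ] [ 0.4431 -0.0096  0.008 ]
```

The module lies flat and straight, with its near end at x≈0.4345. I'll push it from behind with the fingers shut, tips at about 26 mm.

```bash
python3 -m inch '{"travel":[[0.3,0,0],[0.52,0,0],[0.52,0,0],[0.52,0,0]],"rotation":[[0,0,0],[0,0,0],[0,0,0],[0,0,0]],"jaw":[-1,-1,-1,-1]}' 40
python3 -m inch '{"travel":[[0,0,0.4],[0,0,0.65],[0,0,0.65],[0,0,0.65]],"rotation":[[0,0,0],[0,0,0],[0,0,0],[0,0,0]],"jaw":[-1,-1,-1,-1]}'
python3 -m inch '{"travel":[[-0.06,0,0],[-0.12,0,0],[-0.18,0,0],[-0.24,0,0],[-0.3,0,0]],"rotation":[[0,0,0],[0,0,0],[0,0,0],[0,0,0],[0,0,0]],"jaw":[-1,-1,-1,-1,-1]}'
```

```text
t: 9.52
ee_pos: [0.4101, -0.0106, 0.091]
tcp_rot: [[-1.0, 0.01, 0.001], [0.01, 1.0, -0.0], [-0.001, -0.0, -1.0]]
force: [0.1, 0.9, 0.5]
width: 0.0002
grip_force: 0.0
t: 10.02
ee_pos: [0.41, -0.0105, 0.0264]
tcp_rot: [[-1.0, 0.009, 0.001], [0.009, 1.0, -0.0], [-0.001, -0.0, -1.0]]
force: [0.3, -0.2, 0.4]
width: 0.0003
grip_force: 0.0
t: 10.65
ee_pos: [0.4307, -0.0095, 0.0239]
tcp_rot: [[-1.0, 0.007, -0.023], [0.007, 1.0, 0.002], [0.023, 0.002, -1.0]]
force: [-35.4, -1.0, 28.6]
width: 0.0005
grip_force: 18.0
```

Blocked at 35 N, so I'm backing off to look at the front of the module.

```bash
python3 -m inch '{"travel":[[0.2,0,0],[0.3,0,-0.3],[0.3,0,-0.8],[0.3,0,-1]],"rotation":[[0,0,0],[0,0,0],[0,0,0],[0,0,0]],"jaw":[-1,-1,-1,-1]}'
python3 -m inch '{"travel":[[0,0.5,0],[0,1,0],[0,1,0]],"rotation":[[0,0,0],[0,0,0],[0,0,0]],"jaw":[-1,-1,-1]}'
python3 - <<'E'
from rig import *
from h import *
S=grab_frame("scene");np.savez("s5.npz",**S)
T=grab_frame("top");np.savez("top5.npz",**T)
a=cv2.resize(S["pixels"][185:275,245:375,::-1],None,fx=4,fy=4,interpolation=2);b=cv2.resize(T["pixels"][130:262,245:312,::-1],None,fx=4,fy=4,interpolation=2)
o=np.zeros((540,800,3),np.uint8);o[:360,:520]=a;o[:528,525:525+268]=b;cv2.imwrite("pics/s5.png",o)
print(sense()["t"])
E
```

```text
t: 11.15
ee_pos: [0.4103, -0.0107, 0.1285]
tcp_rot: [[-1.0, 0.009, 0.005], [0.009, 1.0, -0.002], [-0.005, -0.001, -1.0]]
force: [0.1, -0.1, -0.8]
width: 0.0006
grip_force: 0.0
t: 11.52
ee_pos: [0.4094, 0.0921, 0.1255]
tcp_rot: [[-1.0, 0.004, 0.0], [0.004, 1.0, 0.0], [-0.0, 0.0, -1.0]]
force: [-0.7, -0.3, -1.1]
width: 0.0005
grip_force: 0.0
11.625
```

View pics/s5.png

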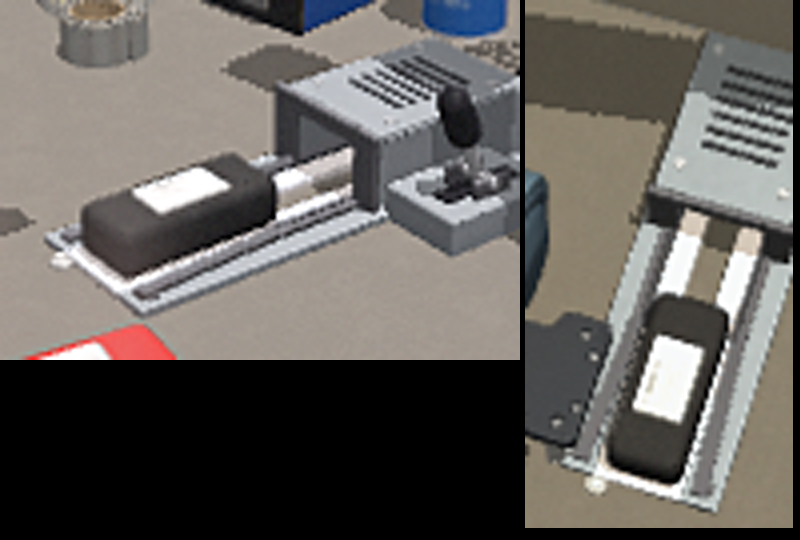

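Seen from both cameras, the module lies straight in the channel and nothing is in front of it. The push coupled into about 28 N downward, which wedged it by friction. I'll push again while commanding some lift.

```bash
python3 -m inch '{"travel":[[0,-0.5,0],[0,-1,0],[0,-1,0]],"rotation":[[0,0,0],[0,0,0],[0,0,0]],"jaw":[-1,-1,-1]}'
python3 -m inch '{"travel":[[0,0,0.5],[0,0,0.96],[0,0,0.96],[0,0,0.96]],"rotation":[[0,0,0],[0,0,0],[0,0,0],[0,0,0]],"jaw":[-1,-1,-1,-1]}'
python3 -m inch '{"travel":[[-0.08,0,0],[-0.16,0,-0.01],[-0.2,0,-0.03]],"rotation":[[0,0,0],[0,0,0],[0,0,0]],"jaw":[-1,-1,-1]}'
python3 -m inch '{"travel":[[-0.02,0,-0.02]],"rotation":[[0,0,0]],"jaw":[-1]}'
python3 -m inch '{"travel":[[-0.02,0,-0.02]],"rotation":[[0,0,0]],"jaw":[-1]}'
```

```text
t: 12.0
ee_pos: [0.4088, -0.0138, 0.1257]
tcp_rot: [[-1.0, 0.017, 0.001], [0.017, 1.0, -0.001], [-0.001, -0.001, -1.0]]
force: [-0.1, -0.5, -0.0]
width: 0.0004
grip_force: 0.0
t: 12.5
ee_pos: [0.4098, -0.0105, 0.0309]
tcp_rot: [[-1.0, 0.01, 0.002], [0.01, 1.0, -0.001], [-0.002, -0.001, -1.0]]
force: [0.7, -0.1, 0.5]
width: 0.0003
grip_force: 0.0
t: 12.88
ee_pos: [0.43, -0.0106, 0.0334]
tcp_rot: [[-1.0, 0.009, 0.002], [0.009, 1.0, -0.001], [-0.002, -0.0, -1.0]]
force: [-0.7, -0.7, -0.5]
width: 0.0004
grip_force: 0.5
t: 13.0
ee_pos: [0.4302, -0.0102, 0.0344]
tcp_rot: [[-1.0, 0.009, -0.002], [0.009, 1.0, 0.0], [0.002, 0.0, -1.0]]
force: [-2.3, 0.6, -1.5]
width: 0.0002
grip_force: 1.4
t: 13.12
ee_pos: [0.4307, -0.01, 0.0357]
tcp_rot: [[-1.0, 0.009, -0.005], [0.009, 1.0, 0.001], [0.005, 0.001, -1.0]]
force: [-7.4, 0.5, -0.3]
width: 0.0005
grip_force: 3.4
```

```bash
python3 -m inch '{"travel":[[-0.02,0,0]],"rotation":[[0,0,0]],"jaw":[-1]}'
python3 -m inch '{"travel":[[-0.02,0,0]],"rotation":[[0,0,0]],"jaw":[-1]}'
python3 -m inch '{"travel":[[-0.02,0,-0.01]],"rotation":[[0,0,0]],"jaw":[-1]}'
python3 -m inch '{"travel":[[-0.02,0,0]],"rotation":[[0,0,0]],"jaw":[-1]}'
```

```text
t: 13.25
ee_pos: [0.4307, -0.0097, 0.035]
tcp_rot: [[-1.0, 0.009, -0.01], [0.009, 1.0, 0.002], [0.01, 0.001, -1.0]]
force: [-12.8, -0.6, 0.9]
width: 0.0001
grip_force: 6.0
t: 13.38
ee_pos: [0.4306, -0.0093, 0.034]
tcp_rot: [[-1.0, 0.008, -0.015], [0.008, 1.0, 0.002], [0.015, 0.002, -1.0]]
force: [-16.5, -0.2, 2.8]
width: 0.0005
grip_force: 8.2
t: 13.5
ee_pos: [0.4308, -0.009, 0.0343]
tcp_rot: [[-1.0, 0.008, -0.019], [0.008, 1.0, 0.003], [0.019, 0.003, -1.0]]
force: [-19.4, 0.2, 4.3]
width: 0.0003
grip_force: 9.9
t: 13.62
ee_pos: [0.431, -0.0088, 0.034]
tcp_rot: [[-1.0, 0.008, -0.025], [0.007, 1.0, 0.004], [0.025, 0.003, -1.0]]
force: [-27.6, -1.2, 13.6]
width: 0.0005
grip_force: 13.8
```

Truly blocked: 28 N with little vertical load. I'll look closely from above at the module's front end and the throat.

```bash
python3 -m inch '{"travel":[[0.25,0,0],[0.25,0,-0.5],[0.25,0,-1],[0.25,0,-1]],"rotation":[[0,0,0],[0,0,0],[0,0,0],[0,0,0]],"jaw":[-1,-1,-1,-1]}'
python3 -m inch '{"travel":[[-0.5,0,-0.2],[-1,0,-0.2],[-1,0,-0.2]],"rotation":[[0,0,0],[0,0,0],[0,0,0]],"jaw":[-1,-1,-1]}'
python3 -m inch '{"travel":[[-0.3,0,0],[-0.6,0,0],[-0.6,0,0],[-0.6,0,0]],"rotation":[[0,0,0],[0,0,0],[0,0,0],[0,0,0]],"jaw":[-1,-1,-1,-1]}'
python3 - <<'E'
from rig import *
from h import *
f=grab_frame("wrist");np.savez("w6.npz",**f);s=sense();print(s["t"],s["ee_pos"],s["tcp_rot"][:,1])
np.set_printoptions(precision=4,suppress=True,linewidth=200)
print("cam",-f["R"].T@f["t"])
uv=proj(f,[[x,-.011,.02] for x in(.44,.5,.55,.58,.6)]);print(uv)
a=cv2.resize(f["pixels"][60:350,130:430,::-1],None,fx=2,fy=2,interpolation=2);cv2.imwrite("pics/w6.png",a)
E
```

```text
t: 14.12
ee_pos: [0.4193, -0.0113, 0.1422]
tcp_rot: [[-1.0, 0.009, 0.011], [0.009, 1.0, -0.003], [-0.011, -0.003, -1.0]]
force: [1.0, 0.4, 0.0]
width: 0.0
grip_force: 0.0
t: 14.5
ee_pos: [0.5172, -0.0113, 0.1558]
tcp_rot: [[-1.0, 0.009, -0.002], [0.009, 1.0, 0.001], [0.002, 0.001, -1.0]]
force: [-0.7, -0.5, 0.0]
width: 0.0009
grip_force: 0.0
t: 15.0
ee_pos: [0.5741, -0.0116, 0.1567]
tcp_rot: [[-1.0, 0.009, -0.002], [0.009, 1.0, 0.0], [0.002, 0.0, -1.0]]
force: [0.3, 0.3, 0.3]
width: 0.0005
grip_force: 0.0
15.05 [ 0.57417329 -0.01160272  0.15694973] [9.54373673e-03 9.99954421e-01 2.69355059e-04]
cam [ 0.4948 -0.0106  0.3363]
[[281.1991  65.0787]
 [281.7324 127.6142]
 [282.1352 174.8484]
 [282.3608 201.3027]
 [282.505  218.2161]]
```

View pics/w6.png

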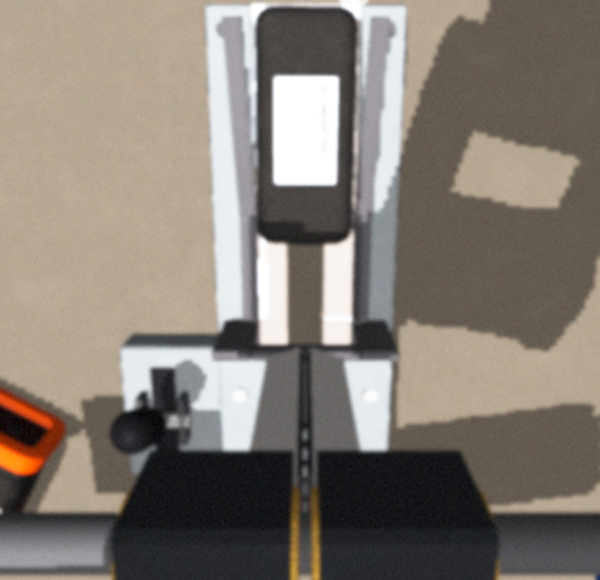

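Seen from above: the module's near end is at crop row 10 and its front at row 240. The front sits close to the left-hand rail (crop columns 252/258), with more gap on the right (352/357). I'll measure the walls and the latch.

Run:
```python
from h import *
np.set_printoptions(precision=4,suppress=True,linewidth=220)
W=dict(np.load("w6.npz"));T=dict(np.load("top0.npz"));X=cloud(W)
g=cv2.cvtColor(W["pixels"],cv2.COLOR_RGB2GRAY).astype(int)
for r in(75,90,110,130,150,165,172,177,180,183,190,200,215):
    L=plane(W,[(240,r),(320,r)],.016)
    print(r,"x",L[0,0],"cols240-275:",g[r,240:275]);print("      cols 295-325:",g[r,295:326])
for r in(70,90,110,130,150,165,175): # module top edges (depth z>.036)
    z=X[r,:,2];c=np.nonzero((z[230:335]>.034))[0]+230
    q=X[r,[c[0],c[-1]],:2];print("mod",r,c[0],c[-1],plane(W,[(c[0],r),(c[-1],r)],.041)[:,:2].ravel())
for r in(70,110,150,170,190,205,214): # rail tops in depth
    z=X[r,:,2];print("z",r,np.round(z[232:262:2]*1000,0),np.round(z[300:334:2]*1000,0))
print("latch",plane(T,[(283,223.75),(287,206.25)],.012))
c=[X[r,283] for r in(172,176,178,180,182,184,186,190)];print(np.array(c))
```

```text
75 x 0.448149747714221 cols240-275: [157 162 163 164 163 163 165 162 164 157 163 192 226 234 232 227 209 163  96  62  61  65  73  76  74  78  77  76  74  70  70  72  69  71  71]
      cols 295-325: [ 72  71  71  70  70  73  73  67  68  61  57  51  53  94 136 174 208 232 235 214 178 159 157 158 159 159 156 157 149 144 141]
90 x 0.4623614487030885 cols240-275: [238 232 212 181 165 165 164 164 165 164 163 169 204 231 237 234 230 203 129  65  58  63  68  70  69  72  72  74  73  77  75  73  79  71  73]
      cols 295-325: [ 71  72  73  78  72  77  71  70  72  61  60  54  84 132 155 166 207 225 206 172 161 160 159 163 159 158 158 177 208 231 235]
110 x 0.48189743543134866 cols240-275: [238 236 234 227 205 178 164 167 164 166 162 158 158 151 157 193 221 202 135  66  57  62  70  71  78 108 188 249 255 255 255 255 255 255 255]
      cols 295-325: [255 255 255 248 181  97  74  67  62  57  54  70 113 139 149 144 144 149 154 160 157 159 159 158 155 156 175 206 229 235 236]
130 x 0.5021383990422851 cols240-275: [240 239 239 240 237 228 198 172 164 160 159 160 160 156 163 178 190 176 116  70  53  
[... 4025 characters left out ...]
 3.  3.]
z 190 [ 3.  3.  3.  7.  9.  9. 10.  9.  9. 10. 13. 15. 17. 14.  9.] [ 8.  9.  9.  9. 14. 18. 13. 13.  9.  9.  8. 10.  8.  9.  1.  3.  3.]
z 205 [ 2.  2.  4.  4.  9.  8.  9.  8.  9.  9. 12. 13. 16. 13.  9.] [ 7.  9.  9. 14. 14. 16. 12. 12.  8.  7.  8.  8.  8.  9.  3.  3.  3.]
z 214 [ 3.  3.  3.  1.  9.  9.  8.  9.  8.  8. 13. 13. 18. 14.  9.] [ 8.  9.  7. 12. 15. 14. 13. 12.  8.  9.  9.  8.  8.  9.  2.  1.  2.]
latch [[ 0.5107 -0.0144  0.012 ]
 [ 0.5586 -0.0105  0.012 ]]
[[ 0.5432 -0.0101  0.0422]
 [ 0.5474 -0.0101  0.0417]
 [ 0.5497 -0.0101  0.0406]
 [ 0.5521 -0.0101  0.0389]
 [ 0.5614 -0.0101  0.0026]
 [ 0.5636 -0.0101  0.0035]
 [ 0.566  -0.0101  0.0033]
 [ 0.5708 -0.0102  0.0033]]
```

The lateral fit is good: offset under 0.5 mm, yaw 0.5°. The latch leaf spans x = 0.511–0.558, and the module's front (≈0.555) is stuck exactly at its tip. I'll re-grip, lift it over the latch and lay it further in, with the front just short of the mouth.

```bash
python3 -m inch '{"travel":[[0.5,0,0],[1,0,0],[1,0,0]],"rotation":[[0,0,0],[0,0,0],[0,0,0]],"jaw":[0.6,0.6,0.6]}' 45
python3 -m inch '{"travel":[[0,0,0.5],[0,0,0.9],[0,0,0.9]],"rotation":[[0,0,0],[0,0,0],[0,0,0]],"jaw":[0.6,0.6,0.6]}'
python3 -m inch '{"travel":[[0,0,0.3],[0,0,0.44],[0,0,0.44]],"rotation":[[0,0,0],[0,0,0],[0,0,0]],"jaw":[0.6,0.6,0.6]}'
python3 -m inch '{"travel":[[0,0,0],[0,0,0],[0,0,0],[0,0,0]],"rotation":[[0,0,0],[0,0,0],[0,0,0],[0,0,0]],"jaw":[-1,-1,-1,-1]}'
python3 -m inch '{"travel":[[0,0,-0.06],[0,0,-0.14],[0,0,-0.14]],"rotation":[[0,0,0],[0,0,0],[0,0,0]],"jaw":[-1,-1,-1]}'
python3 - <<'E'
from h import *
np.set_printoptions(precision=1,suppress=True,linewidth=220)
for n,(u0,v0,u1,v1) in(("top0",(283,223.7,287,206.3)),):
    F=dict(np.load(n+".npz"));X=cloud(F)
    for t in np.linspace(-.3,1.3,17):
        u,v=int(round(u0+t*(u1-u0))),int(round(v0+t*(v1-v0)));print(np.nanmedian(X[v,u-1:u+2],axis=0)*1000,F["pixels"][v,u])
F=dict(np.load("w2.npz"));X=cloud(F)
for r in range(235,300,5):print(r,X[r,116]*1000,F["pixels"][r,116])
E
```

```text
t: 15.42
ee_pos: [0.4715, -0.0101, 0.156]
tcp_rot: [[-1.0, 0.01, -0.002], [0.01, 1.0, 0.001], [0.002, 0.001, -1.0]]
force: [1.0, -0.6, -0.2]
width: 0.0272
grip_force: 0.0
t: 15.8
ee_pos: [0.4733, -0.0103, 0.065]
tcp_rot: [[-1.0, 0.01, -0.006], [0.01, 1.0, 0.002], [0.006, 0.002, -1.0]]
force: [-0.7, 0.2, 0.8]
width: 0.0569
grip_force: 0.0
t: 16.18
ee_pos: [0.4758, -0.0109, 0.0238]
tcp_rot: [[-1.0, 0.009, -0.0], [0.009, 1.0, 0.0], [0.0, 0.0, -1.0]]
force: [-0.3, 0.1, -0.5]
width: 0.0751
grip_force: 0.0
t: 16.68
ee_pos: [0.4761, -0.0109, 0.0241]
tcp_rot: [[-1.0, 0.009, 0.001], [0.009, 1.0, -0.0], [-0.001, -0.0, -1.0]]
force: [-1.0, 0.3, 3.6]
width: 0.0496
grip_force: 45.0
t: 17.05
ee_pos: [0.4759, -0.011, 0.0379]
tcp_rot: [[-1.0, 0.01, 0.001], [0.01, 1.0, -0.0], [-0.001, -0.0, -1.0]]
force: [0.3, -0.8, -3.4]
width: 0.0494
grip_force: 45.0
[500.2 -15.1  -0.6] [133 123 104]
[506.6 -13.2  -1.3] [134 124 104]
[511.1 -14.6   2.7] [135 125 105]
[513.3 -13.6   4.5] [132 122 103]
[516.  -12.8   9.4] [105 104 106]
[524.  -12.9   5.2] [235 234 229]
[528.9 -11.7   4. ] [228 228 223]
[531.5 -13.5   5.8] [231 230 225]
[535.6 -11.9  10. ] [230 229 224]
[539.5 -11.   11.1] [230 229 225]
[544.1 -12.3   7.5] [230 229 225]
[548.5  -9.6   9.9] [231 230 225]
[554.3 -11.8  12.1] [211 209 201]
[561.8  -9.7   5.1] [115 108  95]
[565.8  -8.6   1.3] [133 122 102]
[571.   -9.6   3.6] [135 125 107]
[577.1  -7.9   1.4] [140 128 110]
235 [502.2  -9.3   1.7] [186 172 153]
240 [507.7  -9.8   2.3] [184 168 148]
245 [513.3 -10.4   2.8] [181 167 147]
250 [517.   -8.4   7.4] [158 153 155]
255 [523.1  -9.8   6.7] [252 251 251]
260 [528.7 -10.4   7.2] [252 252 251]
265 [533.3  -9.6   9.8] [252 252 252]
270 [538.8 -10.2  10.4] [252 251 252]
275 [543.7  -9.9  12.4] [252 252 252]
280 [549.9 -11.   12. ] [252 252 252]
285 [555.  -11.   13.6] [238 237 237]
290 [567.3 -18.3   3.6] [126 115 102]
295 [434.1 120.6 219.4] [20 20 23]
```

```bash
python3 -m inch '{"travel":[[-0.15,0,0],[-0.3,0,0],[-0.42,0,0],[-0.42,0,0]],"rotation":[[0,0,0],[0,0,0],[0,0,0],[0,0,0]],"jaw":[-1,-1,-1,-1]}'
python3 -m inch '{"travel":[[0,0,0.06],[0,0,0.1],[0,0,0.13],[0,0,0.14]],"rotation":[[0,0,0],[0,0,0],[0,0,0],[0,0,0]],"jaw":[-1,-1,-1,-1]}'
python3 -m inch '{"travel":[[0,0,0.01],[0,0,0.01]],"rotation":[[0,0,0],[0,0,0]],"jaw":[-1,-1]}'
```

```text
t: 17.55
ee_pos: [0.5188, -0.0114, 0.0375]
tcp_rot: [[-1.0, 0.009, 0.0], [0.009, 1.0, -0.0], [-0.0, -0.0, -1.0]]
force: [0.5, 0.0, -4.1]
width: 0.0496
grip_force: 45.0
t: 18.05
ee_pos: [0.5179, -0.0113, 0.0241]
tcp_rot: [[-1.0, 0.009, 0.0], [0.009, 1.0, -0.0], [-0.0, -0.0, -1.0]]
force: [-3.4, -0.0, 7.5]
width: 0.0495
grip_force: 45.0
t: 18.3
ee_pos: [0.5186, -0.0115, 0.0242]
tcp_rot: [[-1.0, 0.009, 0.001], [0.009, 1.0, -0.0], [-0.001, -0.0, -1.0]]
force: [-3.7, 0.8, 8.4]
width: 0.0495
grip_force: 45.0
```

```bash
python3 -m inch '{"travel":[[-0.04,0,-0.02],[-0.08,0,-0.02]],"rotation":[[0,0,0],[0,0,0]],"jaw":[-1,-1]}'
python3 -m inch '{"travel":[[-0.04,0,0],[-0.08,0,0]],"rotation":[[0,0,0],[0,0,0]],"jaw":[-1,-1]}'
python3 -m inch '{"travel":[[-0.04,0,0],[-0.08,0,0]],"rotation":[[0,0,0],[0,0,0]],"jaw":[-1,-1]}'
```

```text
t: 18.55
ee_pos: [0.5257, -0.0113, 0.0243]
tcp_rot: [[-1.0, 0.01, -0.0], [0.01, 1.0, -0.0], [0.0, -0.0, -1.0]]
force: [-0.1, 0.3, -2.5]
width: 0.0498
grip_force: 45.0
t: 18.8
ee_pos: [0.5338, -0.0114, 0.0243]
tcp_rot: [[-1.0, 0.009, -0.0], [0.009, 1.0, 0.0], [0.0, 0.0, -1.0]]
force: [0.3, -0.7, -1.3]
width: 0.0498
grip_force: 45.0
t: 19.05
ee_pos: [0.5419, -0.0115, 0.0243]
tcp_rot: [[-1.0, 0.009, -0.0], [0.009, 1.0, 0.0], [0.0, 0.0, -1.0]]
force: [-0.9, -0.2, -2.8]
width: 0.0497
grip_force: 45.0
```

```bash
python3 -m inch '{"travel":[[-0.05,0,0],[-0.1,0,0],[-0.15,0,0],[-0.2,0,0]],"rotation":[[0,0,0],[0,0,0],[0,0,0],[0,0,0]],"jaw":[-1,-1,-1,-1]}'
python3 -m inch '{"travel":[[-0.05,0,0],[-0.1,0,0],[-0.13,0,0]],"rotation":[[0,0,0],[0,0,0],[0,0,0]],"jaw":[-1,-1,-1]}'
```

```text
t: 19.55
ee_pos: [0.562, -0.0117, 0.0244]
tcp_rot: [[-1.0, 0.01, -0.0], [0.01, 1.0, 0.0], [0.0, 0.0, -1.0]]
force: [-0.7, 0.3, -2.1]
width: 0.0496
grip_force: 45.0
t: 19.92
ee_pos: [0.5749, -0.0118, 0.0244]
tcp_rot: [[-1.0, 0.009, -0.0], [0.009, 1.0, -0.0], [0.0, -0.0, -1.0]]
force: [-0.3, -0.2, -3.2]
width: 0.0495
grip_force: 45.0
```

```bash
python3 -m inch '{"travel":[[0,0,0],[0,0,0],[0.12,0,0],[0.24,0,0],[0.24,0,0]],"rotation":[[0,0,0],[0,0,0],[0,0,0],[0,0,0],[0,0,0]],"jaw":[0.4,0.4,0.4,0.4,0.4]}' 50
python3 -m inch '{"travel":[[0,0,0],[0,0,0],[0,0,0],[0,0,0]],"rotation":[[0,0,0],[0,0,0],[0,0,0],[0,0,0]],"jaw":[-1,-1,-1,-1]}'
python3 -m inch '{"travel":[[-0.04,0,0],[-0.08,0,0]],"rotation":[[0,0,0],[0,0,0]],"jaw":[-1,-1]}'
python3 -m inch '{"travel":[[-0.03,0,0],[-0.06,0,0]],"rotation":[[0,0,0],[0,0,0]],"jaw":[-1,-1]}'
```

```text
t: 20.55
ee_pos: [0.5493, -0.0114, 0.0242]
tcp_rot: [[-1.0, 0.01, -0.001], [0.01, 1.0, 0.0], [0.001, 0.0, -1.0]]
force: [0.5, -0.3, -0.4]
width: 0.0657
grip_force: 0.0
t: 21.05
ee_pos: [0.551, -0.0116, 0.0246]
tcp_rot: [[-1.0, 0.009, 0.0], [0.009, 1.0, -0.0], [-0.0, -0.0, -1.0]]
force: [0.5, -0.7, 1.3]
width: 0.0495
grip_force: 50.0
t: 21.3
ee_pos: [0.5588, -0.0117, 0.0247]
tcp_rot: [[-1.0, 0.009, -0.001], [0.009, 1.0, 0.0], [0.001, 0.0, -1.0]]
force: [-4.6, -0.0, 6.4]
width: 0.0497
grip_force: 50.0
t: 21.55
ee_pos: [0.5637, -0.0117, 0.0246]
tcp_rot: [[-1.0, 0.009, -0.004], [0.009, 1.0, 0.0], [0.004, 0.0, -1.0]]
force: [-7.9, 0.1, 9.2]
width: 0.0495
grip_force: 50.0
```

```bash
python3 -m inch '{"travel":[[-0.03,0,-0.01]],"rotation":[[0,0,0]],"jaw":[-1]}'
python3 -m inch '{"travel":[[-0.03,0,0]],"rotation":[[0,0,0]],"jaw":[-1]}'
python3 -m inch '{"travel":[[-0.02,0,0]],"rotation":[[0,0,0]],"jaw":[-1]}'
python3 -m inch '{"travel":[[-0.02,0,0]],"rotation":[[0,0,0]],"jaw":[-1]}'
```

```text
t: 21.68
ee_pos: [0.5661, -0.0116, 0.0247]
tcp_rot: [[-1.0, 0.01, -0.005], [0.01, 1.0, 0.0], [0.005, 0.0, -1.0]]
force: [-5.4, -0.9, 0.7]
width: 0.0495
grip_force: 50.0
t: 21.8
ee_pos: [0.5687, -0.0117, 0.0246]
tcp_rot: [[-1.0, 0.009, -0.005], [0.009, 1.0, 0.0], [0.005, 0.0, -1.0]]
force: [-8.6, -1.2, 4.8]
width: 0.0492
grip_force: 50.0
t: 21.92
ee_pos: [0.5706, -0.0117, 0.0246]
tcp_rot: [[-1.0, 0.009, -0.006], [0.009, 1.0, 0.0], [0.006, 0.0, -1.0]]
force: [-8.7, -0.0, 5.5]
width: 0.0493
grip_force: 50.0
t: 22.05
ee_pos: [0.5724, -0.0117, 0.0246]
tcp_rot: [[-1.0, 0.009, -0.006], [0.009, 1.0, 0.0], [0.006, 0.0, -1.0]]
force: [-8.5, -1.3, 6.7]
width: 0.0496
grip_force: 50.0
```

```bash
python3 -m inch '{"travel":[[-0.02,0,-0.01]],"rotation":[[0,0,0]],"jaw":[-1]}'
python3 -m inch '{"travel":[[-0.02,0,0]],"rotation":[[0,0,0]],"jaw":[-1]}'
python3 -m inch '{"travel":[[-0.02,0,0]],"rotation":[[0,0,0]],"jaw":[-1]}'
python3 -m inch '{"travel":[[-0.02,0,0]],"rotation":[[0,0,0]],"jaw":[-1]}'
```

```text
t: 22.18
ee_pos: [0.5726, -0.0116, 0.0246]
tcp_rot: [[-1.0, 0.009, -0.011], [0.009, 1.0, 0.001], [0.011, 0.0, -1.0]]
force: [-14.0, -1.7, 4.0]
width: 0.0495
grip_force: 50.0
t: 22.3
ee_pos: [0.5727, -0.0116, 0.0246]
tcp_rot: [[-1.0, 0.009, -0.016], [0.009, 1.0, 0.001], [0.016, 0.001, -1.0]]
force: [-21.4, -2.0, 13.3]
width: 0.0497
grip_force: 50.0
t: 22.42
ee_pos: [0.5732, -0.0116, 0.0245]
tcp_rot: [[-1.0, 0.008, -0.02], [0.008, 1.0, 0.001], [0.02, 0.001, -1.0]]
force: [-27.2, -3.1, 17.9]
width: 0.0497
grip_force: 50.0
t: 22.55
ee_pos: [0.5737, -0.0115, 0.0244]
tcp_rot: [[-1.0, 0.008, -0.024], [0.008, 1.0, 0.001], [0.024, 0.001, -1.0]]
force: [-31.3, -3.5, 23.4]
width: 0.0497
grip_force: 50.0
```

Stop reached: motion ended at 0.5727 and force rose to 31 N. Easing off, releasing, and checking that it stays.

```bash
python3 -m inch '{"travel":[[0.05,0,0.01],[0.08,0,0.01],[0.11,0,0.01]],"rotation":[[0,0,0],[0,0,0],[0,0,0]],"jaw":[-1,-1,-1]}'
python3 -m inch '{"travel":[[0,0,0],[0,0,0],[0,0,-0.3],[0,0,-0.8],[0,0,-0.8]],"rotation":[[0,0,0],[0,0,0],[0,0,0],[0,0,0],[0,0,0]],"jaw":[0.4,0.4,0.4,0.4,0.4]}'
python3 - <<'E'
from rig import *
from h import *
np.set_printoptions(precision=4,suppress=True,linewidth=200)
f=grab_frame("wrist");np.savez("w7.npz",**f);s=sense();print(s["t"],s["ee_pos"],s["force"])
X=cloud(f);g=cv2.cvtColor(f["pixels"],cv2.COLOR_RGB2GRAY)
c=int(round(proj(f,[[.55,-.0112,.02]])[0,0]))
for x in np.arange(.5,.6,.004):
    u,v=np.round(proj(f,[[x,-.0112,.012]])[0]).astype(int)
    if 0<=v<420:print(round(x,3),v,g[v,u-2:u+3],X[v,u-1:u+2,2].mean(),X[v,u])
E
```

```text
t: 22.92
ee_pos: [0.5702, -0.0115, 0.0244]
tcp_rot: [[-1.0, 0.009, -0.003], [0.009, 1.0, 0.001], [0.003, 0.001, -1.0]]
force: [1.1, 0.6, -2.7]
width: 0.0496
grip_force: 50.0
t: 23.55
ee_pos: [0.5757, -0.0125, 0.1106]
tcp_rot: [[-1.0, 0.009, 0.011], [0.009, 1.0, -0.002], [-0.011, -0.002, -1.0]]
force: [0.2, 1.1, -0.1]
width: 0.066
grip_force: 0.0
23.6 [ 0.5738 -0.0122  0.108 ] [-0.1202  0.7032 -1.4912]
0.5 125 [162 160 160 163 161] 0.0027596483452700937 [ 0.5001 -0.011   0.0029]
0.504 130 [155 162 161 162 163] 0.0024861612594263005 [ 0.5047 -0.011   0.0025]
0.508 134 [158 160 164 164 166] 0.002917529847689948 [ 0.5083 -0.011   0.0038]
0.512 139 [157 153 160 160 162] 0.0028644827989916335 [ 0.5131 -0.0111  0.0023]
0.516 143 [135 133 137 134 133] 0.007253086563847082 [ 0.5164 -0.0111  0.0076]
0.52 147 [248 248 249 249 249] 0.00623642177153011 [ 0.5203 -0.0111  0.0066]
0.524 152 [252 252 252 252 252] 0.00775305623751521 [ 0.525  -0.0112  0.0068]
0.528 156 [252 252 252 252 253] 0.008524942488556064 [ 0.5285 -0.0112  0.0087]
0.532 160 [252 252 253 253 253] 0.009188168014769718 [ 0.5322 -0.
[... 501 characters left out ...]
 19 18 18] 0.02492450502951708 [ 0.5572 -0.0114  0.0244]
0.564 193 [19 22 22 23 26] 0.036858335447800906 [ 0.5578 -0.0114  0.037 ]
0.568 197 [33 32 29 31 30] 0.040529156403270206 [ 0.5605 -0.0115  0.041 ]
0.572 201 [37 41 39 35 36] 0.0411009114288562 [ 0.5638 -0.0115  0.042 ]
0.576 205 [37 37 33 38 38] 0.041209271755743154 [ 0.5677 -0.0115  0.0415]
0.58 208 [37 39 37 38 37] 0.042172849430371424 [ 0.5703 -0.0115  0.0419]
0.584 212 [33 37 38 35 32] 0.04131579856602353 [ 0.5744 -0.0116  0.0408]
0.588 216 [38 40 34 39 37] nan [ 0.5776 -0.0116  0.0423]
0.592 220 [37 39 39 38 42] 0.04111320493736175 [ 0.582  -0.0116  0.0408]
0.596 224 [40 38 37 38 34] 0.041340074635159964 [ 0.5857 -0.0107  0.041 ]
```

The module stayed home: its near end is at 0.5575, right against the latch tip, and the leaf has risen to its original 6→15 mm slope. Now the lever.

```bash
python3 -m inch '{"travel":[[-0.08,-0.5,0],[-0.15,-0.82,0],[-0.15,-0.82,0],[-0.15,-0.82,0]],"rotation":[[0,0,0],[0,0,0],[0,0,0],[0,0,0]],"jaw":[-1,-1,-1,-1]}'
python3 - <<'E'
from rig import *
from h import *
np.set_printoptions(precision=4,suppress=True,linewidth=200)
s=sense();print(s["t"],s["ee_pos"])
f=grab_frame("scene");X=cloud(f);m=(X[...,2]>.068)&(X[...,2]<.11)&(abs(X[...,0]-.65)<.06)&(abs(X[...,1]+.095)<.03)&(f["pixels"].max(2)<70)
P=X[m];print(len(P),np.percentile(P,[2,50,98],axis=0))
E
```

```text
t: 24.1
ee_pos: [0.5851, -0.0931, 0.1042]
tcp_rot: [[-1.0, 0.009, -0.002], [0.009, 1.0, 0.001], [0.002, 0.001, -1.0]]
force: [0.1, -0.2, 0.4]
width: 0.0294
grip_force: 0.0
24.1 [ 0.5851 -0.0931  0.1042]
101 [[ 0.621  -0.1042  0.0688]
 [ 0.6282 -0.0992  0.0851]
 [ 0.642  -0.0853  0.0991]]
```

```bash
python3 -m inch '{"travel":[[0,-0.01,0.2],[0,-0.01,0.34],[0,-0.01,0.34]],"rotation":[[0,0,0],[0,0,0],[0,0,0]],"jaw":[-1,-1,-1]}'
python3 -m inch '{"travel":[[-0.1,0,0],[-0.2,0,0],[-0.3,0,0],[-0.4,0,0],[-0.5,0,0]],"rotation":[[0,0,0],[0,0,0],[0,0,0],[0,0,0],[0,0,0]],"jaw":[-1,-1,-1,-1,-1]}'
python3 -m inch '{"travel":[[-0.05,0,0],[-0.1,0,0],[-0.15,0,0],[-0.18,0,0]],"rotation":[[0,0,0],[0,0,0],[0,0,0],[0,0,0]],"jaw":[-1,-1,-1,-1]}'
python3 -m inch '{"travel":[[-0.02,0,0]],"rotation":[[0,0,0]],"jaw":[-1]}'
```

```text
t: 24.52
ee_pos: [0.5842, -0.094, 0.069]
tcp_rot: [[-1.0, 0.009, -0.004], [0.009, 1.0, 0.002], [0.004, 0.001, -1.0]]
force: [-0.1, -0.1, 0.2]
width: 0.0003
grip_force: 0.0
t: 25.15
ee_pos: [0.6366, -0.0954, 0.0716]
tcp_rot: [[-1.0, 0.009, -0.0], [0.009, 1.0, -0.0], [0.0, -0.0, -1.0]]
force: [-1.9, -0.2, 0.8]
width: 0.0
grip_force: 1.1
t: 25.65
ee_pos: [0.654, -0.0956, 0.0713]
tcp_rot: [[-1.0, 0.01, -0.0], [0.01, 1.0, -0.0], [0.0, -0.0, -1.0]]
force: [-2.2, -0.5, 1.2]
width: 0.0004
grip_force: 0.8
t: 25.78
ee_pos: [0.6557, -0.0955, 0.0711]
tcp_rot: [[-1.0, 0.009, -0.001], [0.009, 1.0, 0.0], [0.001, 0.0, -1.0]]
force: [-1.5, 0.4, 0.0]
width: 0.0004
grip_force: 0.6
```

```bash
python3 -m inch '{"travel":[[-0.03,0,0]],"rotation":[[0,0,0]],"jaw":[-1]}'
python3 -m inch '{"travel":[[-0.03,0,0]],"rotation":[[0,0,0]],"jaw":[-1]}'
python3 -m inch '{"travel":[[-0.03,0,0]],"rotation":[[0,0,0]],"jaw":[-1]}'
```

```text
t: 25.9
ee_pos: [0.6568, -0.0955, 0.0706]
tcp_rot: [[-1.0, 0.009, -0.006], [0.009, 1.0, 0.001], [0.006, 0.001, -1.0]]
force: [-10.8, -0.6, 5.0]
width: 0.0001
grip_force: 5.8
t: 26.02
ee_pos: [0.6573, -0.0954, 0.0704]
tcp_rot: [[-1.0, 0.009, -0.013], [0.009, 1.0, 0.001], [0.013, 0.001, -1.0]]
force: [-20.3, -0.7, 10.9]
width: 0.0009
grip_force: 11.2
t: 26.15
ee_pos: [0.6577, -0.0954, 0.0702]
tcp_rot: [[-1.0, 0.008, -0.021], [0.008, 1.0, 0.001], [0.021, 0.001, -1.0]]
force: [-28.9, -1.6, 17.5]
width: 0.0003
grip_force: 16.5
```

Lever is at its end stop, and in the place expected for 1.0 rad. Backing away and verifying.

```bash
python3 -m inch '{"travel":[[0.2,0,0],[0.4,0,0],[0.5,0,-0.3],[0.5,0,-0.9],[0.5,0,-0.9]],"rotation":[[0,0,0],[0,0,0],[0,0,0],[0,0,0],[0,0,0]],"jaw":[-1,-1,-1,-1,-1]}'
python3 -m inch '{"travel":[[0.5,0.3,-0.2],[0.9,0.6,-0.2],[0.9,0.8,-0.2],[0.9,0.8,-0.2]],"rotation":[[0,0,0],[0,0,0],[0,0,0],[0,0,0]],"jaw":[-1,-1,-1,-1]}'
python3 - <<'E'
from rig import *
from h import *
np.set_printoptions(precision=4,suppress=True,linewidth=200)
s=sense();print(s["t"],s["ee_pos"],s["force"])
f=grab_frame("scene");X=cloud(f);m=(X[...,2]>.068)&(X[...,2]<.11)&(abs(X[...,0]-.66)<.07)&(abs(X[...,1]+.095)<.03)&(f["pixels"].max(2)<70)
P=X[m];print("grip",len(P),np.percentile(P,[2,50,98],axis=0))
w=grab_frame("wrist");X=cloud(w)
for x in(.52,.53,.54,.548,.552,.556,.56,.57):
    u,v=np.round(proj(w,[[x,-.0112,.012]])[0]).astype(int);print(x,(u,v),X[v,u] if 0<=v<420 and 0<=u<560 else None)
P=X.reshape(-1,3);q=P[(P[:,2]>.036)&(P[:,2]<.046)&(abs(P[:,1]+.011)<.02)&(P[:,0]<.6)&(P[:,0]>.43)];print("module top min x",len(q),np.percentile(q[:,0],1) if len(q) else None)
E
```

```text
t: 26.78
ee_pos: [0.6188, -0.0965, 0.168]
tcp_rot: [[-1.0, 0.01, 0.012], [0.01, 1.0, -0.004], [-0.012, -0.004, -1.0]]
force: [0.7, -0.3, 0.5]
width: 0.0004
grip_force: 0.0
t: 27.28
ee_pos: [0.5253, -0.0135, 0.1809]
tcp_rot: [[-1.0, 0.008, -0.0], [0.008, 1.0, 0.0], [0.0, 0.0, -1.0]]
force: [-0.3, -0.2, -0.3]
width: 0.0006
grip_force: 0.0
27.275 [ 0.5253 -0.0135  0.1809] [-0.3342 -0.2277 -0.3265]
grip 117 [[ 0.6633 -0.1044  0.0685]
 [ 0.6735 -0.0978  0.0825]
 [ 0.6864 -0.0863  0.0959]]
0.52 (np.int64(284), np.int64(185)) [ 0.521  -0.0116  0.0076]
0.53 (np.int64(284), np.int64(193)) [ 0.531  -0.0117  0.0083]
0.54 (np.int64(284), np.int64(201)) [ 0.5406 -0.0117  0.0107]
0.548 (np.int64(284), np.int64(207)) [ 0.5479 -0.0118  0.0123]
0.552 (np.int64(284), np.int64(210)) [ 0.5514 -0.0118  0.0136]
0.556 (np.int64(285), np.int64(213)) [ 0.555  -0.0106  0.0147]
0.56 (np.int64(285), np.int64(216)) [ 0.5576 -0.0106  0.0187]
0.57 (np.int64(285), np.int64(224)) [ 0.5601 -0.0109  0.041 ]
module top min x 507 0.557783337300081
```

```bash
python3 -c "
from rig import *
print(hand_in())"
```

```text
the job is handed in; nothing more can be done
None
```

The module is pushed home and held by the latch, the lever was then thrown to its back stop, and the mouse and look-alikes were left alone; I handed the job in at about 27 s of the 54 s allowed, but no verdict came back.

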